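# Clamp the lid of a candy sample tub

## Task

Close the lid clamp on the sample tub: push the orange strap round with a fingertip or the back of a finger until it is fully over the lid, against its stop post, then press the red cam lever all the way down so that the pad bears on the lid. Keep the lever up until the strap is over, leave the sample tub seated in its nest, and leave the small tub, the jar and the spoon where they are. Finish with the hand clear.

Things in the scene. Friction and masses are not known exactly. Their poses are not given: they have to be found in the camera images.
- stand: Clamp stand fixed to the table: aluminium plate 190 x 130 x 10 mm. Origin on the table under the centre of the tub's nest (six steel pins 12 mm high); its plate reaches 90 mm to its -x, 100 mm to its +x and 65 mm to each side. +x points from the nest towards the dark pivot post (80 mm from the origin, vertical). A thin dark stop post (12 mm thick, top at 104 mm) stands at x = -60, y = -19.5 mm: it stops the strap. The strap comes round from the +y side.
- strap (a joint): Swing of the strap about the vertical pivot post, rad: 0 fully open, 1.45 home, centred over the lid against the stop post (end of travel), pointing from the post along the stand's -x. Grows counter-clockwise seen from above. Starts between 0.1 and 0.5. Stays where it is left; friction 0.22 N m (about 1.6 N sideways at 140 mm from the pivot).
- strap_pivot (a point): Point on the pivot axis at half the strap's thickness (100 mm above the table). The strap is an orange bar 26 mm wide and 20 mm thick, underside 90 mm and top 110 mm above the table, that runs level from 12 mm behind this point to 156 mm beyond it.
- strap_end (a point): Centre of the strap's free end face, 156 mm from the pivot, at half its thickness (100 mm above the table). The outer 40 mm of the strap lie beyond the fork of the lever and the rim of the tub when home: a good place to push its side.
- lever_hinge (a point): Centre of the cam lever's level hinge pin, across the strap, 80 mm from the pivot and 124 mm above the table; held between two dark cheeks, 36 mm wide in all, that rise to 131 mm.
- cam_lever (a joint): Angle through which the red cam lever is pressed down, rad: 0 = raised 0.70 rad above level, 0.70 = fully down, level along the strap (end of travel). Starts between 0.05 and 0.25. Stays where it is left, also when fully down with the pad on the lid; it takes 3 to 6 N square to the lever at its ball. The cam moves the pad down 6 mm in proportion to this angle.
- lever_tip (a point): Centre of the red ball (20 mm across) at the lever's end, 80 mm from the hinge. The lever is a red bar 22 mm wide and 10 mm thick. It leans up from its hinge towards the pivot post; pressed down, it lies above the strap with its ball over the pivot, ball centre 124 mm and ball top 134 mm above the table.
- pad: Black rubber pad, 32 mm across and 10 mm thick, under the strap below the lever's hinge. Origin at the centre of its lower face; it clears the lid by 5.5 mm with the lever up, and bears on it with the lever down.
- sample_tub: Loose clear plastic tub of red and orange gummies with a white lid, 90 mm across, 60 mm high, about 0.25 kg, standing in the nest of the stand. Origin at the centre of its underside, z up; lid top 70 mm above the table.
- small_tub: Bystander: loose clear tub of green and yellow gummies, 60 mm across and 42 mm high, on the table. Origin at the centre of its underside.
- jar: Bystander: loose amber glass jar with a white cap, 58 mm across and 75 mm high, on the table. Origin at the centre of its underside.
- spoon: Bystander: loose spoon lying on the table in front of the stand, about 190 mm long, 20 mm high. Origin under its middle.

How it is judged (in metres and radians):
On the way, in this order (a step that is already met when the one before it is completed fails the run):
1. the strap is over the lid, against its stop, with the lever still up (value of joint strap above 1.39 rad and value of joint cam_lever below 0.45 rad), for 0.1 s.
2. the cam lever is pressed down with the strap still over the lid (value of joint cam_lever above 0.645 rad and value of joint strap above 1.38 rad), for 0.1 s.
At the end, for the whole second after the job is handed in: The strap is within 0.07 rad of its stop over the lid, the cam lever within 0.055 rad of fully down, the pad presses on the lid with more than 1 N, the sample tub is upright and at rest within 6 mm of the middle of its nest, and the small tub, jar and spoon are within 20 mm of where they began (all of step 2 and contact force between pad and sample_tub above 1 N and horizontal distance between sample_tub and stand below 0.006 m and angle between sample_tub's own z axis and vertical below 0.05 rad and linear speed of sample_tub below 0.02 m/s and distance of each of small_tub, jar, spoon from where it was at the start of the episode below 0.02 m); the robot touches nothing.
It fails at once if the lever is pressed down before the strap is over the lid (value of joint cam_lever above 0.45 rad and value of joint strap below 1.3 rad).
It fails at once if the sample tub is lifted or knocked out of its nest (distance of sample_tub from where it was at the start of the episode above 0.01 m or angle between sample_tub's own z axis and vertical above 0.15 rad).
It fails at once if a bystander is moved, lifted or tipped (distance of any of small_tub, jar, spoon from where it was at the start of the episode above 0.02 m or angle between any of small_tub, jar's own z axis and vertical above 0.3 rad).
It also fails if it takes over 54 s, if anything falls off the work surface, if the arm or the gripper's body presses on something with over 40 N, if the wrist force passes 120 N, or if a joint passes its speed limit or range.

## Robot

A 6-joint arm with a two-finger parallel gripper is mounted at the origin on the work surface. World frame = base frame: x ahead of the robot, y to its left, z up, the work surface at z = 0. Lengths are in m, angles in degrees, forces in N, time in s.
With the tool pointing down it reaches from about 0.25 to 0.725 m from the base axis. Payload 9.7 kg.
Tool frame: the origin (TCP) lies at the very end of the fingers, on their centre line; the grasp point (between the pads) lies 19 mm behind it (bot.grip_point_offset is the z of the grasp point in the tool frame, in m); z points along the fingers, x is the direction in which the jaws open and shut, and the axes are right-handed (so a half turn about z gives the same grasp; the last joint's range is limited). The gripper opens to 85 mm and grips with 20 to 120 N. Pads are 22 mm wide; open, the fingers measure 114 mm over their backs; the gripper's body (76 mm by 85 mm) begins 54 mm behind the grasp point. The pads swing forward as they close: fully open they stand 13 mm farther back than shut.
Start: joints at [-76.203, 4.979, 10.078, 95.1, 0, 90], TCP at [0.131, -0.534, 0.231] pointing down, gripper open.
Joint ranges: [-179.16, 179.16], [-48.56, 103.87], [-65.8, 70.77], [-126.05, 130.52], [-82.76, 87.17], [-180, 180]. Speed limits (degrees/s): [127.2, 127.2, 147.25, 180, 180, 180].

## Interface

Orientations are given as [roll, pitch, yaw] about the fixed x, y, z axes, in that order (R = Rz(yaw) Ry(pitch) Rx(roll)).
In Python, from workcell import get_obs, viewer, job_done, bot gives the robot as it stands.
- The arm moves only by the shell command python3 -m handwheel 'ROWS' [FORCE]. ROWS is JSON, a list of rows, each a list of 5 numbers: the closure, from 0 (fully open) to 1 (shut), then the shift along the world's x, y, z in m, then the turn about the world's z in degrees. A call has 1 to 5 rows; each row is the pose to reach, as a shift and turn from the pose measured when the call began; what a row does not reach only later rows make up. A row lasts 1/10 s, in which the tool goes at most 50 mm and 8.59 degrees, less where a joint would pass 70% of its speed; a pose out of reach is approached as far as the arm can. A call with a gripper value outside its range is refused whole. The fingers move at their own pace and stop on an object; FORCE is the grip in N (left out, the last holds). Time passes only in rows, so rows that repeat a pose let the fingers close. It gives the time, the measured TCP pose, the force and the opening at its end, in the units of the state.
- get_obs(): the state, without advancing time (a new reading comes with each control period).
- viewer.camera(name): name is "side" or "top" or "wrist"; returns a dict with "color" (480x640x3 uint8, blue, green, red), "K" (3x3 intrinsics, pixels), "origin" and "orientation" of the camera in the world. Camera axes: x right, y down, z forward; pixel columns grow to the right and rows downward; lengths in m; the calibration is good to about 2 mm. A picture is of the moment at which its call begins. There is no depth.
- job_done(): hands the job in, once; it reports no verdict.
The state is a dict: "time": time; "q": joint angles; "qd": joint speeds; "joint_efforts": joint torques, N m; "ee_pos": TCP position; "tcp_rot": TCP orientation; "wrist_force": force on the tool from outside, world axes, zero at the start; "torque": the same for the moment, N m; "opening": finger opening in m.
Only numpy, scipy, OpenCV 4.12 (cv2) and the standard library are available. Lean on these libraries where they do the work, as an engineer would, in place of code of your own. Each camera call takes 0.05 s, during which the arm holds its last target.

## Working session

There is one attempt and no reset: what is moved stays moved. The work goes in short steps, Python scripts to look and compute and a shell command to move; the robot and the scene stay as the last step left them, time stands still between calls to the robot, and variables do not carry over. Pictures are saved under pics/ and viewed, and the job is handed in when it is done.

```bash
mkdir -p pics; ls; python3 - <<'E'
from workcell import get_obs, viewer
import cv2
o=get_obs();print({k:o[k] for k in("time","ee_pos","tcp_rot","wrist_force","opening")})
for n in("side","top","wrist"):
    c=viewer.camera(n);cv2.imwrite(f"pics/{n}0.png",c["color"]);print(n,c["K"],c["origin"],c["orientation"])
E
```

```text
pics
{'time': 0.0, 'ee_pos': array([ 0.13111392, -0.53391934,  0.23058457]), 'tcp_rot': array([ 1.79999581e+02,  7.49278297e-02, -7.62038393e+01]), 'wrist_force': array([ 0.52450744, -0.19657403, -0.47861447]), 'opening': 0.08540023438438404}
side [[512.37203892   0.         322.18262361]
 [  0.         512.37203892 234.26164447]
 [  0.           0.           1.        ]] [0.35526424 0.55574976 0.75462811] [-1.36350695e+02 -5.82588817e-02 -1.63761033e+02]
top [[450.44810556   0.         315.09035973]
 [  0.         450.44810556 239.56233058]
 [  0.           0.           1.        ]] [ 0.3691646  -0.0153158   0.82234086] [-165.74450678    0.3118417   -81.54077389]
wrist [[345.88060923   0.         319.5303674 ]
 [  0.         345.88060923 240.04649864]
 [  0.           0.           1.        ]] [ 0.2036329  -0.51505127  0.37343741] [ 1.62841343e+02  7.24130722e-02 -7.61875997e+01]
```

View pics/side0.png

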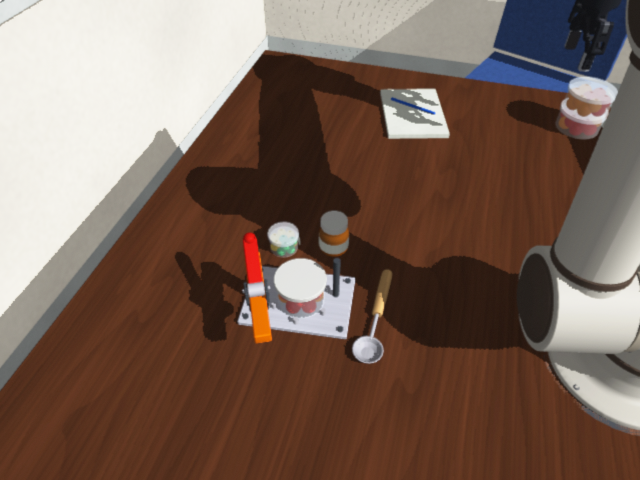

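View pics/top0.png

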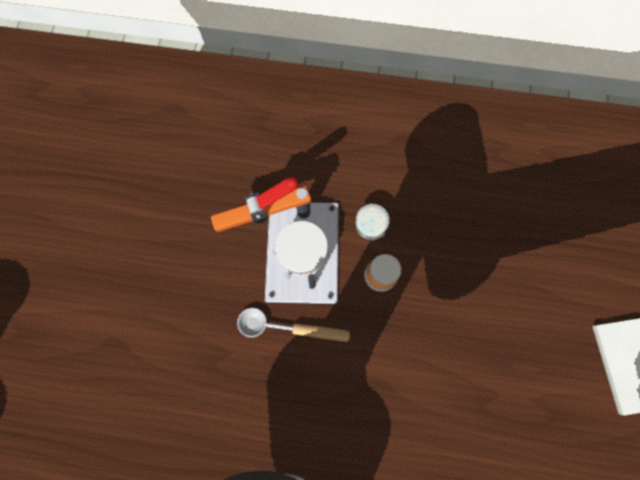

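```bash
cat > h.py <<'E'
import numpy as np,cv2
from scipy.spatial.transform import Rotation as R
from workcell import get_obs, viewer
def ray(c,u,v):
    d=R.from_euler('xyz',c["orientation"],degrees=True).as_matrix()@np.linalg.inv(c["K"])@np.array([u,v,1.])
    return np.array(c["origin"]),d
def onz(c,u,v,z):
    o,d=ray(c,u,v);return o+d*(z-o[2])/d[2]
def two(c1,p1,c2,p2):
    o1,d1=ray(c1,*p1);o2,d2=ray(c2,*p2)
    s=np.linalg.lstsq(np.c_[d1,-d2],o2-o1,rcond=None)[0]
    a,b=o1+d1*s[0],o2+d2*s[1];return (a+b)/2,np.linalg.norm(a-b)
def proj(c,p):
    r=R.from_euler('xyz',c["orientation"],degrees=True).as_matrix()
    q=c["K"]@(r.T@(np.array(p)-c["origin"]));return q[:2]/q[2]
def masks(im):
    h=cv2.cvtColor(im,cv2.COLOR_BGR2HSV)
    return dict(orange=cv2.inRange(h,(7,200,170),(18,255,255)),
     red=cv2.inRange(h,(0,200,130),(5,255,255)),white=cv2.inRange(h,(0,0,170),(180,60,255)))
def biggest(m,roi):
    x0,y0,x1,y1=roi;k=np.zeros_like(m);k[y0:y1,x0:x1]=m[y0:y1,x0:x1]
    cs,_=cv2.findContours(k,cv2.RETR_EXTERNAL,cv2.CHAIN_APPROX_NONE)
    return max(cs,key=cv2.contourArea)
E
python3 - <<'E'
from h import *
T=viewer.camera("top");S=viewer.camera("side")
np.set_printoptions(precision=4,suppress=True)
for n,c,roi in(("top",T,(200,160,350,300)),("side",S,(220,220,350,350))):
    m=masks(c["color"])
    for k in("orange","red"):
        b=cv2.minAreaRect(biggest(m[k],roi));print(n,k,b[0],b[1],cv2.boxPoints(b).round(1).tolist())
for n,c,roi in(("top",T,(270,215,335,280)),("side",S,(268,255,332,300))):
    e=cv2.fitEllipse(biggest(masks(c["color"])["white"],roi));print(n,"lid",e,onz(c,*e[0],.07))
for n,c,(x0,y0,x1,y1) in(("top",T,(200,160,420,350)),("side",S,(220,220,400,370))):
    cv2.imwrite(f"pics/{n}z.png",cv2.resize(c["color"][y0:y1,x0:x1],None,fx=3.5,fy=3,interpolation=2))
E
```

```text
top orange (279.10003662109375, 198.70005798339844) (0.4472135603427887, 2.2360680103302) [[278.0, 199.0], [280.0, 198.0], [280.20001220703125, 198.39999389648438], [278.20001220703125, 199.39999389648438]]
top red (277.1072998046875, 191.54931640625) (13.626534461975098, 43.238037109375) [[255.10000610351562, 197.10000610351562], [291.8999938964844, 174.39999389648438], [299.1000061035156, 186.0], [262.29998779296875, 208.6999969482422]]
side orange (260.0899658203125, 319.1300048828125) (45.82052230834961, 17.111984252929688) [[248.39999389648438, 297.70001220703125], [265.29998779296875, 295.20001220703125], [271.79998779296875, 340.6000061035156], [254.89999389648438, 343.0]]
side red (251.7154083251953, 256.72308349609375) (49.7379264831543, 14.388029098510742) [[241.5, 232.89999389648438], [255.8000030517578, 231.1999969482422], [261.8999938964844, 280.5], [247.6999969482422, 282.29998779296875]]
top lid ((293.7158203125, 247.58880615234375), (60.76270294189453, 67.84906768798828), 179.82008361816406) [0.5382 0.0511 0.07  ]
side lid ((302.284912109375, 280.19873046875), (40.368709564208984, 58.79206085205078), 104.8301773071289) [0.5395 0.0417 0.07  ]
```

View pics/topz.png

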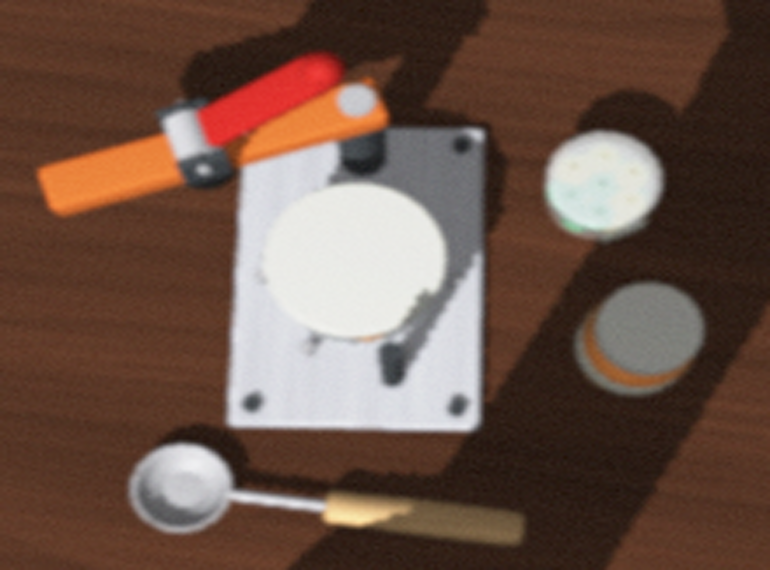

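View pics/sidez.png

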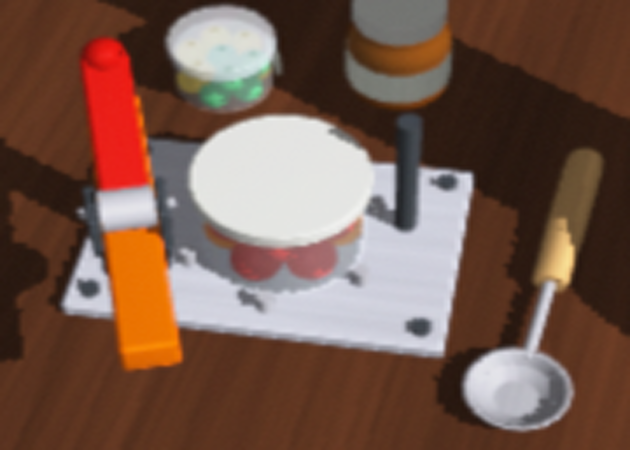

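```bash
python3 - <<'E'
from h import *
np.set_printoptions(precision=4,suppress=True)
T=viewer.camera("top");S=viewer.camera("side")
print("lid",onz(T,301.4,247,.07),onz(S,302.3,280.2,.07),two(T,(301.4,247),S,(302.3,280.2)))
print("piv",onz(T,301.7,193.3,.11))
print("end",onz(T,212.9,223.3,.11),onz(S,263.1,335.8,.11),two(T,(212.9,223.3),S,(263.1,335.8)))
print("ball",two(T,(292.3,183.3),S,(250,237.7)))
print("stop",two(T,(312,277.3),S,(336.9,260.3)))
# plate corners top view z=.01
for p in((242,128),(485,128),(482,430),(228,425)): print("plate",onz(T,200+p[0]/3.5,160+p[1]/3,.01))
print("spoon",[onz(T,200+x/3.5,160+y/3,.02) for x,y in((180,487),(525,525))])
print("jar",onz(T,200+650/3.5,160+330/3,.075),"small",onz(T,200+605/3.5,160+180/3,.042))
E
```

```text
lid [0.5412 0.0382 0.07  ] [0.5395 0.0417 0.07  ] (array([0.5414, 0.0384, 0.0657]), np.float64(0.0014743342280301892))
piv [0.6235 0.0491 0.11  ]
end [0.5504 0.1859 0.11  ] [0.5521 0.1864 0.11  ] (array([0.5514, 0.1862, 0.1095]), np.float64(0.0016803401975483427))
ball (array([0.616 , 0.0604, 0.1715]), np.float64(0.000842239083490312))
stop (array([0.4869, 0.0111, 0.1045]), np.float64(0.0013209593077546258))
plate [0.6315 0.1165 0.01  ]
plate [ 0.6507 -0.0141  0.01  ]
plate [ 0.4617 -0.0382  0.01  ]
plate [0.4456 0.0914 0.01  ]
spoon [array([0.4054, 0.1076, 0.02  ]), array([ 0.4092, -0.0665,  0.02  ])]
jar [ 0.5215 -0.1086  0.075 ] small [ 0.6159 -0.0798  0.042 ]
```

```bash
python3 -m handwheel '[[1,0.025,0.04,0.01,0],[1,0.05,0.08,0.02,0],[1,0.075,0.115,0.02,0],[1,0.10,0.155,0.02,0],[1,0.125,0.19,0.02,0]]' 40
```

```text
time: 0.85
ee_pos: [0.2567, -0.3423, 0.2514]
tcp_rot: [-180.0, -0.0, -76.2]
wrist_force: [1.1, -0.5, 0.3]
opening: 0.0121
```

```bash
python3 -m handwheel '[[1,0.025,0.04,0,0],[1,0.05,0.08,0,0],[1,0.075,0.12,0,0],[1,0.10,0.155,0,0],[1,0.13,0.19,0,0]]'; python3 -m handwheel '[[1,0.025,0.04,0,0],[1,0.05,0.08,0,0],[1,0.075,0.12,0,0],[1,0.10,0.155,0,0],[1,0.13,0.19,0,0]]';  python3 -m handwheel '[[1,0.025,0.04,0,0],[1,0.05,0.08,0,0],[1,0.075,0.12,0,0],[1,0.09,0.158,0,0],[1,0.09,0.158,0,0]]'
python3 - <<'E'
from h import *
o=get_obs();print(o["ee_pos"],o["opening"])
for n in("side","top","wrist"):
    cv2.imwrite(f"pics/{n}1.png",viewer.camera(n)["color"])
E
```

```text
time: 1.35
ee_pos: [0.3871, -0.1506, 0.2519]
tcp_rot: [-179.9, -0.1, -76.2]
wrist_force: [0.6, -1.0, 0.4]
opening: -0.0003
time: 1.85
ee_pos: [0.5177, 0.0414, 0.2523]
tcp_rot: [-179.9, -0.1, -76.2]
wrist_force: [1.3, -0.5, 0.0]
opening: 0.0001
time: 2.35
ee_pos: [0.6148, 0.1821, 0.2497]
tcp_rot: [180.0, 0.9, -73.8]
wrist_force: [-0.2, -0.2, 0.2]
opening: -0.0001
[0.61481395 0.18209875 0.24973742] -8.516502417614229e-05
```

View pics/side1.png

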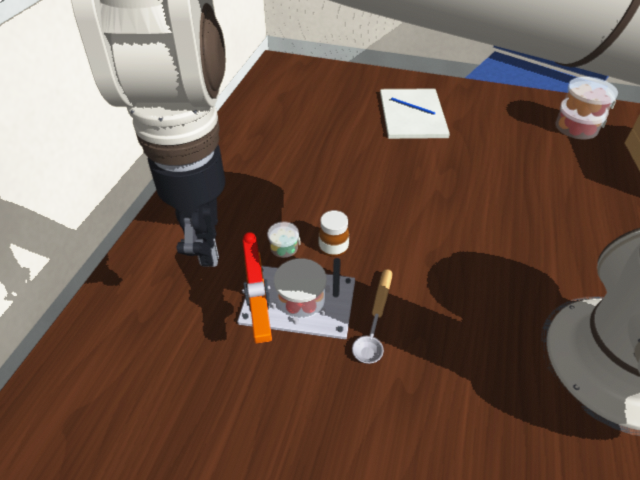

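View pics/wrist1.png

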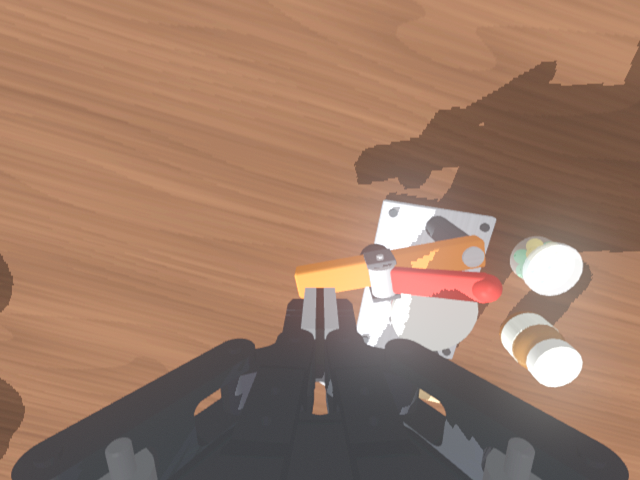

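```bash
python3 -m handwheel '[[1,0,0,-0.03,0],[1,0,0.0,-0.06,-2.4],[1,0,0.0,-0.06,-2.4]]'
python3 - <<'E'
from h import *
o=get_obs();print(o["ee_pos"],o["q"],o["tcp_rot"])
E
```

```text
time: 2.8
ee_pos: [0.6142, 0.1657, 0.1886]
tcp_rot: [179.7, 1.3, -75.4]
wrist_force: [-0.2, -0.3, 0.1]
opening: -0.0001
[0.6142431  0.16570998 0.18857774] [ 14.52671496  16.75275546  18.90218579  92.4164169    1.27486903
 179.94584165] [179.73415268   1.27510704 -75.42505545]
```

```bash
python3 -m handwheel '[[1,0,0,0.03,8],[1,0,0.0,0.03,16],[1,0,0.0,0.03,24],[1,0,0.0,0.03,32],[1,0,0.0,0.03,40]]'
python3 -m handwheel '[[1,0,0.01,0,8],[1,0,0.02,0,16],[1,0,0.03,0,24],[1,0,0.03,0,32],[1,-0.01,0.03,0,40]]'
python3 -m handwheel '[[1,0,0,0,8],[1,0,0.0,0,16],[1,0,0,0,23],[1,0,0,0,23]]'
```

```text
time: 3.3
ee_pos: [0.6141, 0.1653, 0.2213]
tcp_rot: [179.8, 1.2, -35.1]
wrist_force: [0.5, -0.9, -0.5]
opening: -0.0004
time: 3.8
ee_pos: [0.6044, 0.1952, 0.2233]
tcp_rot: [179.9, 1.1, 5.2]
wrist_force: [1.0, 0.7, -0.1]
opening: 0.0001
time: 4.2
ee_pos: [0.6043, 0.1949, 0.2257]
tcp_rot: [179.8, 0.9, 28.3]
wrist_force: [-0.4, 0.5, 0.8]
opening: 0.0003
```

```bash
python3 -m handwheel '[[1,0,0,-0.035,0],[1,0,0,-0.07,0],[1,0,0,-0.105,0],[1,0,0,-0.138,0],[1,0,0,-0.138,0]]'
python3 - <<'E'
from h import *
for n in("side","top","wrist"):
    c=viewer.camera(n)["color"];cv2.imwrite(f"pics/{n}2.png",c)
    if n=="side":cv2.imwrite("pics/s2z.png",cv2.resize(c[170:370,150:400],None,fx=3,fy=3))
E
```

```text
time: 4.7
ee_pos: [0.6021, 0.194, 0.0841]
tcp_rot: [179.9, 1.3, 28.1]
wrist_force: [-0.4, -0.1, 0.6]
opening: 0.0
```

View pics/s2z.png

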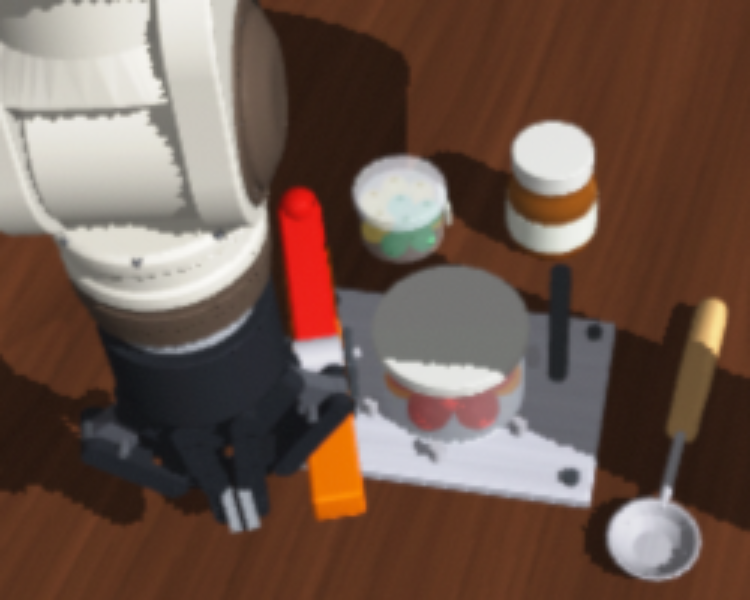

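View pics/wrist2.png

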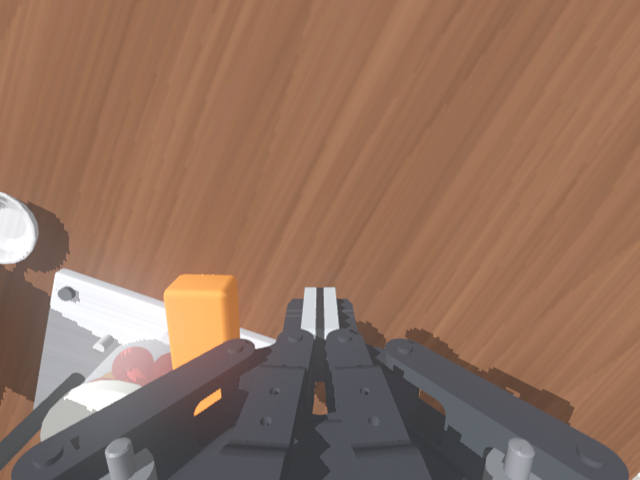

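```bash
cat > arc.py <<'E'
from h import *
import sys
P=np.array([.621,.0495])
def tcp(th,off,r=.138):
    t=np.radians(th);return P+r*np.array([np.cos(t),np.sin(t)])+off*np.array([np.sin(t),-np.cos(t)])
off=float(sys.argv[1]);o=get_obs()
print(o["ee_pos"],o["tcp_rot"][2])
for th in map(float,sys.argv[2:]): 
    print(th,(tcp(th,off)-o["ee_pos"][:2]).round(4),round(th-90-o["tcp_rot"][2],1))
E
python3 arc.py .022 117 122 128 134 140 146
```

```text
[0.60514639 0.19507307 0.09038912] 28.17679058510916
117.0 [-0.0272 -0.0126] -1.2
122.0 [-0.0386 -0.0169] 3.8
128.0 [-0.0518 -0.0233] 9.8
134.0 [-0.0642 -0.031 ] 15.8
140.0 [-0.0757 -0.04  ] 21.8
146.0 [-0.0863 -0.0502] 27.8
```

```bash
python3 -m handwheel '[[1,-0.014,-0.006,0.003,0],[1,-0.027,-0.013,0.003,0],[1,-0.039,-0.017,0.003,4],[1,-0.052,-0.023,0.003,10],[1,-0.064,-0.031,0.003,16]]'
python3 arc.py .022 134 140 146 152 158 164
python3 - <<'E'
from h import *
for n in("side","top"):
    c=viewer.camera(n)["color"]
    cv2.imwrite(f"pics/{n}3.png",cv2.resize(c[150:370,180:420],None,fx=2.7,fy=2.7))
E
```

```text
time: 5.35
ee_pos: [0.5422, 0.1647, 0.0969]
tcp_rot: [179.7, 0.5, 44.4]
wrist_force: [1.1, 1.9, 1.2]
opening: 0.0002
[0.54223313 0.16465308 0.09688381] 44.370980801966326
134.0 [-0.0013 -0.0006] -0.4
140.0 [-0.0128 -0.0096] 5.6
146.0 [-0.0233 -0.0197] 11.6
152.0 [-0.0328 -0.0309] 17.6
158.0 [-0.0409 -0.0431] 23.6
164.0 [-0.0478 -0.056 ] 29.6
```

View pics/side3.png

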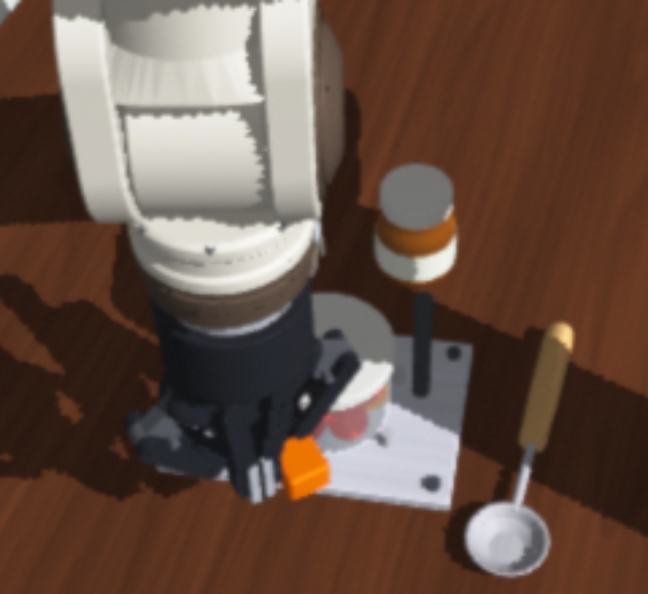

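```bash
python3 -m handwheel '[[1,-0.013,-0.010,-0.004,6],[1,-0.023,-0.020,-0.005,12],[1,-0.033,-0.031,-0.005,18],[1,-0.041,-0.043,-0.005,24],[1,-0.048,-0.056,-0.005,30]]'
python3 arc.py .022 164 170 175 180 184 187.7 190
```

```text
time: 5.95
ee_pos: [0.4947, 0.1083, 0.0939]
tcp_rot: [179.5, 0.4, 74.2]
wrist_force: [1.1, 1.1, 0.3]
opening: 0.0002
[0.49465316 0.1083371  0.09386277] 74.22468641369441
164.0 [-0.0002  0.0003] -0.2
170.0 [-0.0057 -0.0132] 5.8
175.0 [-0.0092 -0.0249] 10.8
180.0 [-0.0117 -0.0368] 15.8
184.0 [-0.0129 -0.0465] 19.8
187.7 [-0.0134 -0.0555] 23.5
190.0 [-0.0134 -0.0611] 25.8
```

```bash
python3 -m handwheel '[[1,-0.006,-0.013,0,6],[1,-0.009,-0.025,0,11],[1,-0.012,-0.037,0,16],[1,-0.013,-0.046,0,20],[1,-0.013,-0.046,0,20]]'
python3 arc.py .022 184 187.7 190
python3 - <<'E'
from h import *
for n in("side","top"):
    c=viewer.camera(n)["color"]
    cv2.imwrite(f"pics/{n}4.png",cv2.resize(c[150:370,180:420],None,fx=2.7,fy=2.7))
E
```

```text
time: 6.45
ee_pos: [0.4828, 0.0619, 0.0957]
tcp_rot: [179.4, 0.4, 94.0]
wrist_force: [-0.1, -0.5, 0.7]
opening: 0.0
[0.48280091 0.06187617 0.09568215] 94.02401301687739
184.0 [-0.001  -0.0001] -0.0
187.7 [-0.0015 -0.0091] 3.7
190.0 [-0.0015 -0.0147] 6.0
```

View pics/side4.png

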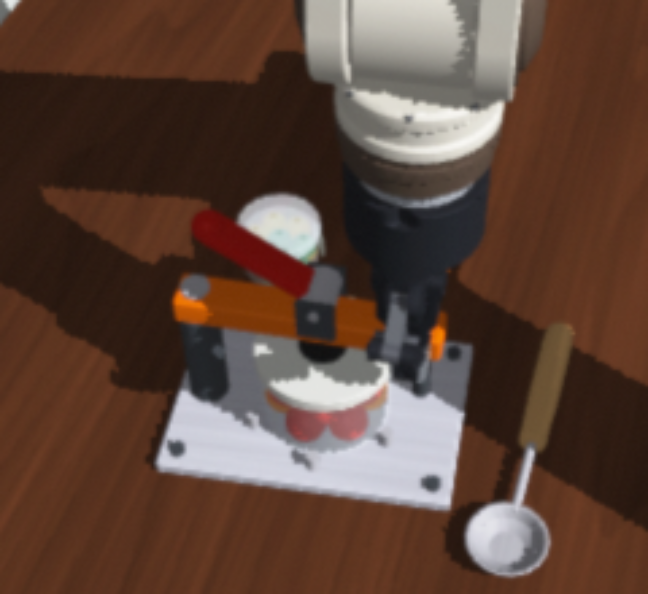

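```bash
python3 -m handwheel '[[1,-0.001,-0.004,-0.002,2],[1,-0.001,-0.008,-0.002,3],[1,-0.001,-0.011,-0.002,4],[1,-0.001,-0.011,-0.002,4]]'; python3 -m handwheel '[[1,0,-0.002,0,0],[1,0,-0.004,0,0],[1,0,-0.004,0,0]]'
```

```text
time: 6.95
ee_pos: [0.482, 0.0556, 0.0938]
tcp_rot: [179.3, -0.1, 98.0]
wrist_force: [-1.4, 24.6, 1.1]
opening: 0.0
time: 7.25
ee_pos: [0.482, 0.0558, 0.094]
tcp_rot: [179.3, -0.6, 98.1]
wrist_force: [-2.4, 24.1, -1.3]
opening: 0.0001
```

```bash
python3 -m handwheel '[[1,-0.002,0.012,0,0],[1,-0.005,0.035,0,0],[1,-0.005,0.05,0.03,0],[1,-0.005,0.06,0.07,0],[1,-0.005,0.06,0.11,0]]'
python3 -m handwheel '[[1,0,0.04,0.02,0],[1,0,0.08,0.03,0],[1,0,0.12,0.03,0],[1,0,0.15,0.03,0],[1,0,0.15,0.03,0]]'
python3 - <<'E'
from h import *
np.set_printoptions(precision=4,suppress=True)
print(get_obs()["ee_pos"],get_obs()["q"])
for n in("side","top"):
    c=viewer.camera(n);np.save(n+'5.npy',c["color"])
    cv2.imwrite(f"pics/{n}5.png",cv2.resize(c["color"][150:350,220:420],None,fx=3,fy=3))
E
```

```text
time: 7.75
ee_pos: [0.4766, 0.117, 0.2052]
tcp_rot: [179.3, -0.6, 98.1]
wrist_force: [0.5, -0.2, -0.5]
opening: -0.0004
time: 8.25
ee_pos: [0.4763, 0.2705, 0.2347]
tcp_rot: [179.3, -0.6, 98.2]
wrist_force: [-0.0, -0.1, -0.3]
opening: 0.0
[0.4763 0.2705 0.2347] [29.4266  3.8795  9.2888 94.5802  0.3138 21.281 ]
```

View pics/side5.png

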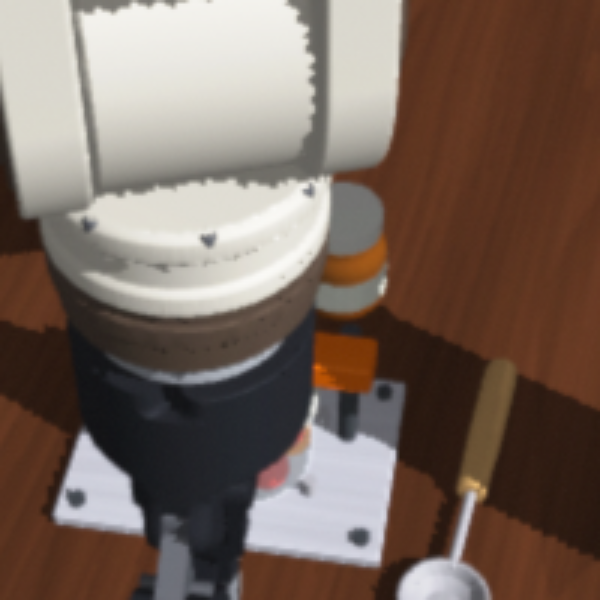

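View pics/top5.png

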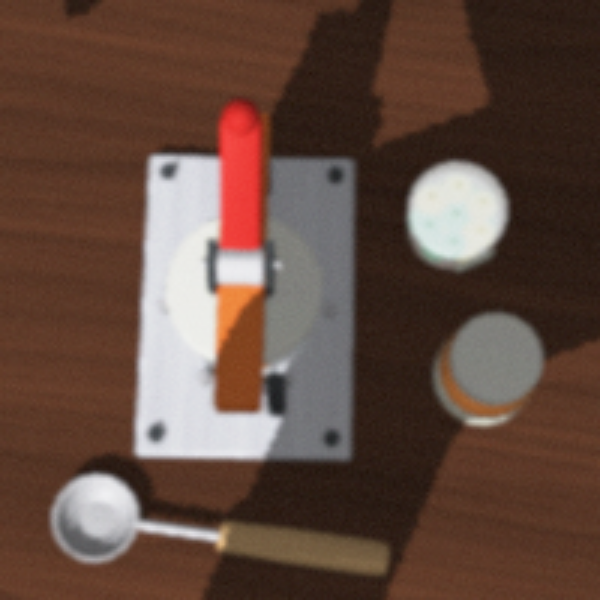

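```bash
python3 -m handwheel '[[1,0.03,-0.03,0,0],[1,0.06,-0.07,0,0],[1,0.09,-0.11,0,0],[1,0.115,-0.15,0,0],[1,0.134,-0.19,0,0]]'; python3 -m handwheel '[[1,0,-0.031,0,0],[1,0,-0.031,0,0]]'
python3 - <<'E'
from h import *
np.set_printoptions(precision=4,suppress=True)
o=get_obs();print(o["ee_pos"],o["q"])
T=viewer.camera("top");S=viewer.camera("side")
cv2.imwrite("pics/s6.png",cv2.resize(S["color"][100:350,180:430],None,fx=2.4,fy=2.4))
np.save("s6.npy",S["color"])
for z in(.16,.165,.17,.175):print(onz(T,299.7,189.3,z))
E
```

```text
time: 8.85
ee_pos: [0.6113, 0.0748, 0.2351]
tcp_rot: [179.3, -0.5, 97.9]
wrist_force: [0.3, 1.5, 0.7]
opening: 0.0002
time: 9.05
ee_pos: [0.6114, 0.0387, 0.235]
tcp_rot: [179.4, -0.5, 97.6]
wrist_force: [-0.5, 1.0, 0.2]
opening: 0.0
[0.6114 0.0387 0.235 ] [ 3.3898 13.3477 19.9515 96.0076  0.5043 -4.1582]
[0.6117 0.0487 0.16  ]
[0.6099 0.0482 0.165 ]
[0.608  0.0477 0.17  ]
[0.6062 0.0472 0.175 ]
```

View pics/s6.png

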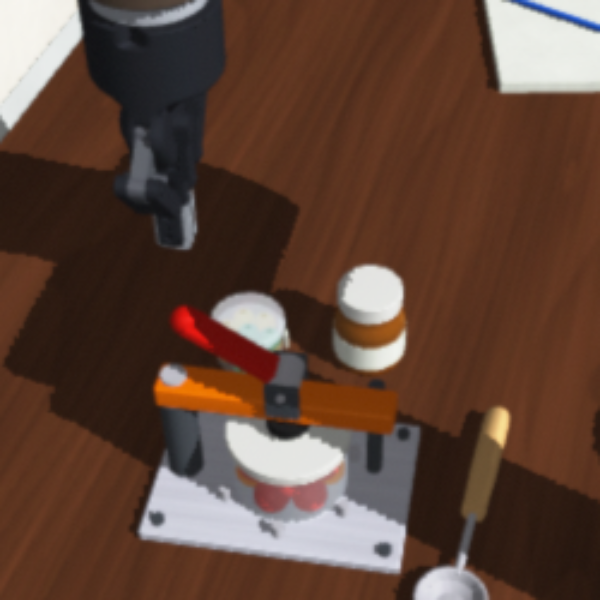

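```bash
python3 - <<'E'
from h import *
np.set_printoptions(precision=4,suppress=True)
T=viewer.camera("top");S=viewer.camera("side");print(two(T,(299.7,189.3),S,(257.1,234.2)),get_obs()["ee_pos"])
E
python3 -m handwheel '[[1,0.002,0.009,-0.02,0],[1,0.002,0.009,-0.035,0],[1,0.002,0.009,-0.035,0]]'
```

```text
(array([0.6091, 0.0479, 0.1688]), np.float64(0.001153328434526904)) [0.6111 0.0439 0.2354]
time: 9.55
ee_pos: [0.612, 0.0542, 0.1984]
tcp_rot: [179.5, -0.5, 98.0]
wrist_force: [-0.9, 0.1, -1.7]
opening: 0.0
```

```bash
python3 -m handwheel '[[1,0,-0.006,-0.01,0],[1,0.001,-0.006,-0.02,0],[1,0.003,-0.006,-0.03,0],[1,0.005,-0.006,-0.04,0],[1,0.006,-0.006,-0.048,0]]'
```

```text
time: 10.05
ee_pos: [0.619, 0.0482, 0.1506]
tcp_rot: [179.3, -0.5, 98.0]
wrist_force: [3.7, 0.2, 3.6]
opening: 0.0
```

```bash
python3 -m handwheel '[[1,0,0,-0.006,0],[1,0.001,0,-0.012,0],[1,0.001,0,-0.017,0],[1,0.001,0,-0.019,0],[1,0.001,0,-0.019,0]]'
```

```text
time: 10.55
ee_pos: [0.6208, 0.0483, 0.1333]
tcp_rot: [179.2, -0.5, 98.0]
wrist_force: [2.3, 1.0, 10.5]
opening: -0.0004
```

```bash
python3 -m handwheel '[[1,0,0,-0.003,0],[1,0,0,-0.004,0],[1,0,0,-0.004,0]]'
python3 -m handwheel '[[1,0,0,-0.002,0],[1,0,0,-0.002,0]]'
```

```text
time: 10.85
ee_pos: [0.6211, 0.0482, 0.1327]
tcp_rot: [179.0, -0.5, 98.0]
wrist_force: [-6.4, -0.7, 23.3]
opening: 0.0001
time: 11.05
ee_pos: [0.6211, 0.0483, 0.133]
tcp_rot: [178.8, -0.5, 98.0]
wrist_force: [-4.9, 0.6, 17.6]
opening: -0.0
```

At the end stop: the force rose and the height held at 0.133, against 0.134 expected. I'll retreat straight up and clear, then check.

```bash
python3 -m handwheel '[[1,0,0,0.02,0],[1,0,0,0.06,0],[1,0,0,0.1,0],[1,-0.01,-0.03,0.13,0],[1,-0.03,-0.07,0.14,0]]'
python3 -m handwheel '[[1,-0.04,-0.04,0,0],[1,-0.07,-0.08,0,0],[1,-0.10,-0.12,0,0],[1,-0.12,-0.16,0,0],[1,-0.14,-0.20,0,0]]'
python3 -m handwheel '[[1,-0.02,-0.04,0,0],[1,-0.04,-0.08,0,0],[1,-0.05,-0.1,0,0],[1,-0.05,-0.1,0,0]]'
python3 - <<'E'
from h import *
np.set_printoptions(precision=4,suppress=True)
o=get_obs();print(o["ee_pos"],o["wrist_force"])
for n in("side","top"):
    c=viewer.camera(n);cv2.imwrite(f"pics/{n}7.png",cv2.resize(c["color"][160:360,210:430],None,fx=3,fy=3))
E
```

```text
time: 11.55
ee_pos: [0.5915, -0.0213, 0.2751]
tcp_rot: [178.7, -0.5, 98.1]
wrist_force: [0.7, 0.2, -0.3]
opening: 0.0
time: 12.05
ee_pos: [0.4494, -0.2226, 0.2747]
tcp_rot: [178.8, -0.5, 98.1]
wrist_force: [1.2, -0.7, -0.5]
opening: 0.0002
time: 12.45
ee_pos: [0.3976, -0.3245, 0.2737]
tcp_rot: [178.9, -0.6, 97.9]
wrist_force: [1.2, -0.9, 0.4]
opening: 0.0002
[ 0.3976 -0.3245  0.2737] [ 1.2299 -0.8739  0.4092]
```

View pics/side7.png

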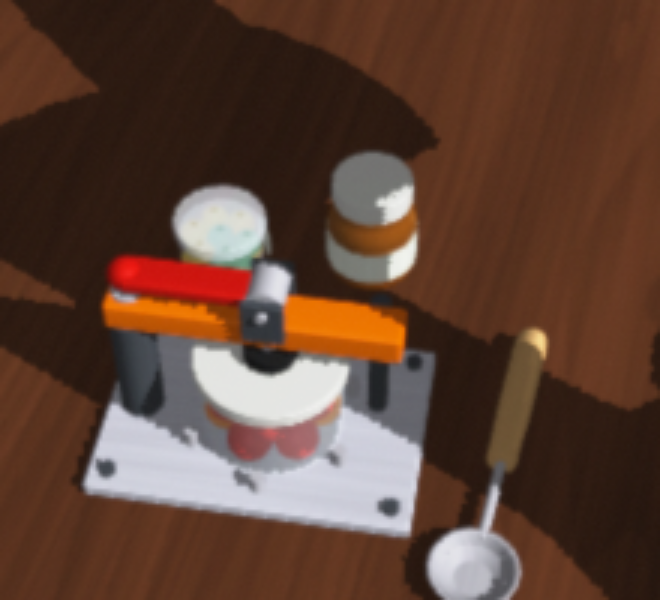

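View pics/top7.png

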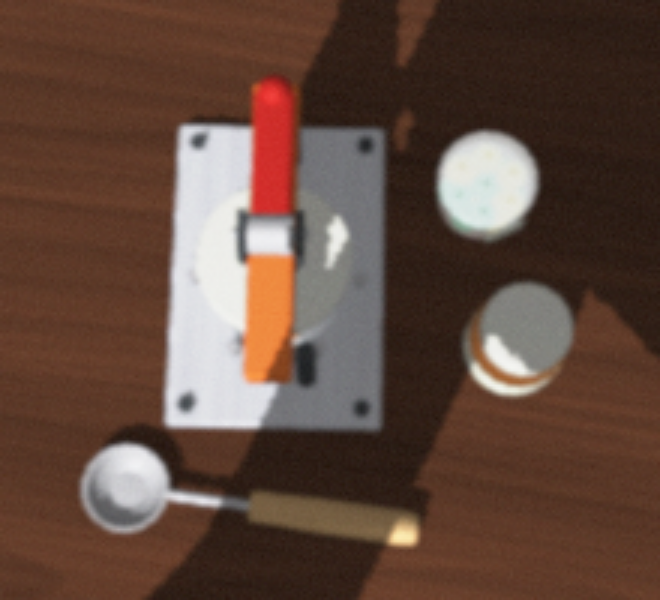

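```bash
python3 - <<'E'
from h import *
np.set_printoptions(precision=4,suppress=True)
T=viewer.camera("top");S=viewer.camera("side");print(two(T,(301.7,190.7),S,(252.3,250.3)))
e=onz(T,210+268/3,160+380/3,.11);p=np.array([.621,.0495]);d=e[:2]-p;print(e,np.hypot(*d),np.degrees(np.arctan2(d[1],d[0]))%360)
E
```

```text
(array([0.6219, 0.0482, 0.1273]), np.float64(0.0002464072755949099))
[0.4675 0.0286 0.11  ] 0.15488315832828414 187.7700853046961
```

```bash
python3 -c "from workcell import job_done;print(job_done())"
```

```text
the job is handed in; nothing more can be done
None
```

The clamp is closed and the job is handed in, at about 12.5 s of the 54 s allowed; the hand-in reports no verdict.

**What I did:** with the gripper shut, I pushed the outer side of the strap round an arc until it met the stop post at about 24 N, with the lever still raised. I then pressed the ball down to its end stop at up to 23 N, lifted straight up and moved well clear.

**Last checks:**
- **Strap:** it points at 187.8° in the world, against 187.7° expected for home, and lies beside the stop post.
- **Lever:** it looks level over the strap. Pressing stopped with the fingertip at 133 mm, against 134 mm expected for the ball top. The two-camera fix put the ball centre at 127 mm, against 124 mm expected. I put the 3 mm down to picking the ball's highlight; if real, it would be about 0.04 rad, inside the 0.055 rad tolerance.
- **Pad:** it appears to bear on the lid, but I had no way to measure its force.
- **Tub and bystanders:** by eye in the last pictures, the sample tub is seated and the small tub, jar and spoon have not moved. I did not re-measure them.

**One hitch:** on the way in, the last joint ran to its range limit at 180°, so I turned the hand the other way before going down.

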